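Fit the return spring of a bench shoe brake with a spring puller

TASK

Fit the return spring of the shoe brake: take the green spring puller from the mat, catch the hook at the spring's free end with the puller's pin, stretch the spring past the brass anchor post and let its hook draw tight round the neck of the post, so that the spring holds the brake shoe on the drum. Handle the spring only with the puller, never with the gripper. Then stand the puller on the mat again, on its flat underside, and leave the things round the work where they are.

Things in the scene. Friction and masses are not known exactly. Their poses are not given: they have to be found in the camera images.
- brake: shoe brake fixed to the bench: grey plate 200 (own x) x 170 (own y) x 10 mm, origin under its centre. Own +x = the way the spring pulls, from lever to anchor post (about the robot's right, turned up to 0.35 rad); own +y = from spring to drum (about away from the robot). Steel drum: axis at own (6, 25) mm, radius 43, 70 mm high. Lever pivot at own (-60, 68) mm. Free space between plate and spring
- brake_lever (a joint): angle of the flat, dark shoe lever about its upright pivot, rad: 0 = lining on the drum (stop), more = shoe off the drum, up to 0.42. It moves easily (under 0.5 N at the spring) and stays where it is left. It carries the spring's stud 128 mm from the pivot (stud at own (-60, -60) mm of the brake when at 0); lever height 34 to 42 mm, stud top 58 mm
- spring_eye: the whole steel extension spring, coils 17 mm thick; origin: axis of its eye on the lever's stud, 50 mm above the bench; own x along the spring toward its hook. It stays level: it swings about the eye (-0.6 to 0.7 rad from square to the lever, stays where left) and stretches, but cannot be lifted
- spring_stretch (a joint): stretch of the spring, m: 0 = slack (eye axis to bend centre 100 mm), at most 0.075. Pull = 0.9 N + 180 N/m x stretch: about 6 N (28 mm) when hooked on the post
- spring_end: hook at the spring's free end, flat and level, wire 2.8 mm; origin = centre of its half-round bend (inner radius 6.1 mm), own x away from the eye. Straight shank from coils to bend, 34 mm, on its own -y (robot) side; on its +y (drum) side the wire ends 6 mm behind the origin, tip flared to 9 mm off the centre line: there the hook is open. Shank and tip centre lines 7.5 mm off the middle
- hook_bend (a point): centre of the hook's bend, 50 mm above the bench; a pin lowered here from above stands inside the hook. Since the hook is open on the drum side only, it must come to the post from the robot's side of the post, stretched so far that its flared tip is past the post, then swing in toward the drum side and slacken
- anchor_post: brass anchor post at own (70, -60) mm of the brake; origin on its axis 10 mm above the bench. Foot radius 9 mm up to height 37 mm above the bench (12 mm at its base), neck radius 4 mm from 38 to 54 mm, head radius 5.5 mm, top at 57.5 mm. With the slack spring and lever at 0 the hook ends about 17 mm short of the neck
- post_neck (a point): axis of the post's neck at the spring's height, 50 mm above the bench
- spring_puller: spring puller standing on its flat underside on the mat: green handle 100 (own x) x 24 (own y) x 36 (own z) mm, origin under its centre, 0.10 to 0.17 kg. A 6 mm steel rod leaves the handle's end (own x = 50 mm) and runs level, lower edge 29 mm above the underside, to own x = 155 mm, there turns down into a 5 mm pin that ends 6 mm above the level of the underside. Grip the handle across its 24 mm
- puller_pin (a point): lower end of the puller's pin, on the pin's axis, at own (155, 0, 6) mm of the puller
- tool_mat: blue-grey rubber tool mat, 240 (own x) x 200 (own y) x 4 mm, fixed; origin under its centre, top 4 mm above the bench. At the start the puller stands about its middle, pin toward own +x
- screwdriver: screwdriver with red handle, 201 x 26 mm, lying on the mat about 78 mm beside the puller (its edge at least 50 mm from the middle of the puller's handle), 26 mm high; origin under its centre, its length along its own y
- spanner: open-ended steel spanner, 172 x 28 x 8 mm, lying on the mat on the puller's other side, as far off; origin under its centre, its length along its own y
- brown_bottle: brown reagent bottle with white cap, diameter 60 mm, 118 mm high, origin under its centre; stands to the right or left of the brake or farther left (these three places are drawn by lot among bottle, flask and beaker)
- conical_flask: conical glass flask, diameter 64 mm, 104 mm high, origin under its centre; place as for the bottle
- beaker: glass beaker, diameter 56 mm, 70 mm high, origin under its centre; place as for the bottle
- large_weight: brass weight, diameter 38 mm, 38 mm high, in front of the brake, origin under its centre
- small_weight: brass weight, diameter 30 mm, 30 mm high, in front of the brake, origin under its centre
- tape_roll: roll of tape, diameter 66 mm, 18 mm high, origin under its centre

How it is judged (in metres and radians):
On the way, in this order (a step that is already met when the one before it is completed fails the run):
1. the held puller has caught the hook and stretches the spring at least 32 mm (value of joint spring_stretch above 0.032 m and contact force between spring_puller and spring_end above 2 N and contact force between the fingers and spring_puller above 2 N), for 0.1 s.
2. the hook sits round the post's neck under the spring's pull, shoe on the drum, puller clear of the hook (horizontal distance between hook_bend and post_neck below 0.005 m and value of joint spring_stretch above 0.022 m and value of joint brake_lever below 0.03 rad and contact force between spring_puller and spring_end below 0.1 N), for 0.3 s.
At the end, for the whole second after the job is handed in: Bend centre within 5 mm of the post's axis, spring stretched over 22 mm, lever within 0.03 rad of shoe on drum, puller off the hook; the puller at rest on its underside on the mat (tilt under 0.12 rad), its handle's centre over the mat (all of step 2 and x of spring_puller in the frame of tool_mat between -0.12 and 0.12 m and y of spring_puller in the frame of tool_mat between -0.1 and 0.1 m and z of spring_puller in the frame of tool_mat between 0.001 and 0.009 m and angle between spring_puller's own z axis and vertical below 0.12 rad and linear speed of each of spring_puller, spring_end below 0.02 m/s); the robot touches nothing.
It fails at once if the gripper or the arm touches the spring or its hook (contact force between any of the fingers, the arm and spring_eye above 0.5 N).
It fails at once if one of the things round the work is moved more than 25 mm (distance of any of screwdriver, spanner, brown_bottle, conical_flask, beaker, large_weight, small_weight, tape_roll from where it was at the start of the episode above 0.025 m).
It also fails if it takes over 48 s, if anything falls off the work surface, if the arm or the gripper's body presses on something with over 40 N, if the wrist force passes 120 N, or if a joint passes its speed limit or range.

ROBOT

A 6-joint arm with a two-finger parallel gripper is mounted at the origin on a cart in front of the work surface, level with it; the furniture and walls round the work are solid. World frame = base frame: x ahead of the robot, y to its left, z up, the work surface at z = 0. Lengths are in mm, angles in rad, forces in N, time in s.
With the tool pointing down it reaches from about 250 to 800 mm from the base axis. Payload 3.9 kg.
Tool frame: the origin (TCP) lies midway between the tips of the shut fingers; the grasp point (between the pads) lies 19 mm behind it; z points along the fingers, x is the direction in which the jaws open and shut, and the axes are right-handed (so a half turn about z gives the same grasp; the last joint's range is limited). The gripper opens to 85 mm and grips with 20 to 120 N. Pads are 22 mm wide; open, the fingers measure 114 mm over their backs; the gripper's body (76 mm by 85 mm) begins 54 mm behind the grasp point. The pads swing forward as they close: fully open they stand 13 mm farther back than shut.
Start: joints at [1.297, 0.26, -0.138, 1.173, 0, 1.571], TCP at [141.951, 505.435, 231.304] pointing down, gripper open.
Joint ranges: [-2.78, 2.78], [-0.83, 1.72], [-1.28, 1.37], [-1.9, 2.12], [-1.57, 1.48], [-3.14, 3.14]. Speed limits (rad/s): [2.57, 2.57, 3.14, 3.14, 3.14, 3.14].

INTERFACE

Orientations are given as a rotation vector (axis times angle).
In Python, from plant import robot, camera, get_calibration gives the robot as it stands. The module is installed in compiled form; this text tells all that it offers.
- The arm moves only by the shell command python3 -m crank 'ROWS' [FORCE]. ROWS is JSON, a list of rows, each a list of 3 entries, a list of its own where there are three numbers: the finger opening in m, from 0 to 0.0854, then the shift along the tool's x, y, z in m, then the turn about the tool's z in degrees. In form: [[grip, [x, y, z], yaw], ...]. A call has 1 to 20 rows; each row is the pose to reach, as a shift and turn from the pose measured when the call began, along the tool's axes at that moment; what a row does not reach only later rows make up. A row lasts 1/12 s, in which the tool goes at most 41.7 mm and 7.16 degrees, less where a joint would pass 70% of its speed; a pose out of reach is approached as far as the arm can. A call with a gripper value outside its range is refused whole. The fingers move at their own pace and stop on an object; FORCE is the grip in N (left out, the last holds). Time passes only in rows, so rows that repeat a pose let the fingers close. It gives the time, the measured TCP pose, the force and the opening at its end, in the units of the state.
- robot.get_obs(): the state, without advancing time (a new reading comes with each control period).
- camera(name): name is "side" or "top" or "wrist"; returns (picture, depth): 420x560x3 uint8, blue, green, red; 420x560 float32, mm along the optical axis (not along the pixel's ray), 0 where there is no reading.
- get_calibration(name): a dict with "mtx" (3x3 intrinsics, pixels), "xyz" and "attitude" of the camera in the world. Camera axes: x right, y up, looking along -z (the intrinsics and any distortion apply to the point x, -y, -z); pixel columns grow to the right and rows downward; lengths in mm; the calibration is good to about 2 mm. A picture is of the moment at which its call begins: read the wrist's pose just before it. get_calibration takes no time and is no camera call; for the wrist camera it gives the pose at the moment of the call.
- robot.finish_job(): hands the job in, once; it reports no verdict.
The state is a dict: "time": time; "joint_pos": joint angles; "qvel": joint speeds; "tau": joint torques, N m; "eef_pos": TCP position; "ee_rot": TCP orientation; "ft_force": force on the tool from outside, world axes, zero at the start; "ft_torque": the same for the moment, N m; "opening": finger opening in mm.
Only numpy, scipy, OpenCV 4.12 (cv2) and the standard library are available. Lean on these libraries where they do the work, as an engineer would, in place of code of your own. Each camera call takes 0.05 s, during which the arm holds its last target.

## Working session

There is one attempt and no reset: what is moved stays moved. The work goes in short steps, Python scripts to look and compute and a shell command to move; the robot and the scene stay as the last step left them, time stands still between calls to the robot, and variables do not carry over. Pictures are saved under pics/ and viewed, and the job is handed in when it is done.

```bash
mkdir -p pics; ls
cat > h.py <<'E'
import numpy as np, cv2
from scipy.spatial.transform import Rotation as R
from plant import robot, camera, get_calibration
E
python3 - <<'E'
from h import *
print(robot.get_obs())
for n in ("top","side","wrist"):
    c=get_calibration(n); print(n,c)
    p,d=camera(n); cv2.imwrite(f"pics/{n}0.png",p); np.savez(f"{n}0.npz",p=p,d=d,**{k:np.array(v) for k,v in c.items()})
E
```

```text
pics
{'time': 0.0, 'joint_pos': array([ 1.29699940e+00,  2.60656259e-01, -1.39385252e-01,  1.17269192e+00,
       -3.68942881e-06,  1.57079216e+00]), 'qvel': array([-1.35009717e-03,  8.12336247e-04, -3.18234381e-05,  3.74706712e-03,
       -8.74079509e-05,  3.84896114e-04]), 'tau': array([ 8.32426831e-04, -4.05675316e+01,  2.53925478e+01,  1.88504322e-02,
        2.57909312e-05,  4.84232046e-06]), 'eef_pos': array([141.76988031, 504.78385504, 230.47333163]), 'ee_rot': array([ 2.50288113e+00,  1.89679103e+00, -2.42067888e-03]), 'ft_force': array([-1.180661  , -0.1309555 , -1.10104688]), 'ft_torque': array([0.01140577, 0.03298417, 0.00685217]), 'opening': 85.40511651700686}
top {'mtx': array([[381.61399164,   0.        , 280.71057138],
       [  0.        , 381.61399164, 210.84056792],
       [  0.        ,   0.        ,   1.        ]]), 'xyz': array([ 363.75932699,   42.15502615, 1271.80671636]), 'attitude': array([ 0.12756956, -0.13620687, -1.55140938])}
side {'mtx': array([[515.38414431,   0.        , 287.42091444],
       [  0.        , 515.38414431, 209.33775977],
       [  0.        ,   0.        ,   1.        ]]), 'xyz': array([ 638.3497248 , 1014.79917149,  964.04279263]), 'attitude': array([0.02729928, 1.24956614, 2.82019339])}
wrist {'mtx': array([[308.30978488,   0.        , 281.30982093],
       [  0.        , 308.30978488, 210.50646257],
       [  0.        ,   0.        ,   1.        ]]), 'xyz': array([ 68.65054474, 525.38844144, 372.84863456]), 'attitude': array([-0.25730233, -0.19276348,  1.28623427])}
```

View pics/top0.png

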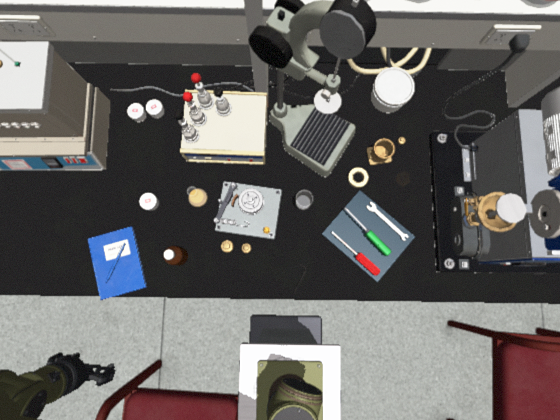

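View pics/side0.png

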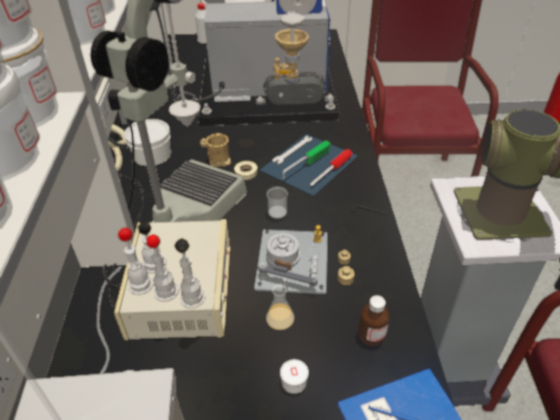

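View pics/wrist0.png

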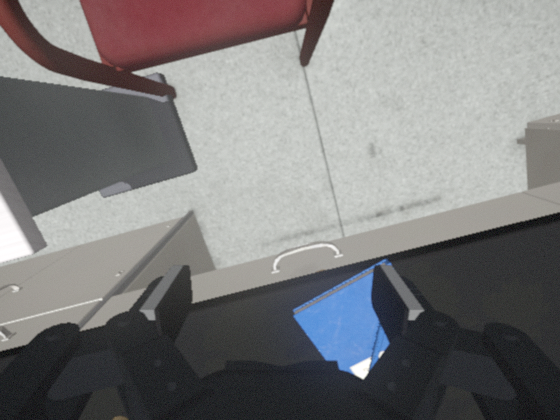

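```bash
cat >> h.py <<'E'
def load(n):
    z=np.load(n); return z['p'],z['d'],dict(mtx=z['mtx'],xyz=z['xyz'],attitude=z['attitude'])
def ray(c,uv):
    uv=np.atleast_2d(np.asarray(uv,float)); K=c['mtx']
    v=np.c_[(uv[:,0]-K[0,2])/K[0,0],-(uv[:,1]-K[1,2])/K[1,1],-np.ones(len(uv))]
    return R.from_rotvec(c['attitude']).apply(v)
def onz(c,uv,z):
    r=ray(c,uv); t=(z-c['xyz'][2])/r[:,2]; return c['xyz']+r*t[:,None]
def atd(c,uv,d):
    return c['xyz']+ray(c,uv)*np.asarray(d,float).reshape(-1,1)
def proj(c,P):
    p=R.from_rotvec(c['attitude']).inv().apply(np.atleast_2d(P)-c['xyz']); K=c['mtx']
    return np.c_[K[0,0]*p[:,0]/-p[:,2]+K[0,2],K[1,1]*p[:,1]/p[:,2]+K[1,2]]
def shot(n,f):
    c=get_calibration(n); p,d=camera(n); cv2.imwrite(f"pics/{f}.png",p); np.savez(f"{f}.npz",p=p,d=d,**{k:np.array(v) for k,v in c.items()}); return p,d,c
E
python3 - <<'E'
from h import *
p,d,c=load('top0.npz')
hsv=cv2.cvtColor(p,cv2.COLOR_BGR2HSV)
def rect(m,z,name):
    cs,_=cv2.findContours(m.astype(np.uint8),cv2.RETR_EXTERNAL,cv2.CHAIN_APPROX_NONE)
    k=max(cs,key=cv2.contourArea); uv=k[:,0,:]
    P=onz(c,uv,z)[:,:2].astype(np.float32)
    print(name,cv2.minAreaRect(P),uv.mean(0))
H,S,V=cv2.split(hsv)
g=(H>45)&(H<80)&(S>120)&(V>60); g[:, :330]=0; rect(g,40,'green')
r=((H<8)|(H>172))&(S>150)&(V>60); r[:230]=0; r[:,:320]=0;r[285:]=0; rect(r,26,'red')
print(onz(c,[(323,237),(376,279),(413,239),(361,192)],4))
print('plate',onz(c,[(224,180),(281,184),(275,238),(215,230)],10))
cv2.imwrite('pics/topz.png',cv2.resize(p[160:290,180:420],None,fx=3.3,fy=3.3,interpolation=cv2.INTER_CUBIC))
p,d,c=load('side0.npz')
cv2.imwrite('pics/sidez.png',cv2.resize(p[120:320,230:370],None,fx=3,fy=3,interpolation=cv2.INTER_CUBIC))
E
```

```text
green ((473.2480163574219, -278.1078796386719), (96.28776550292969, 26.636581420898438), 42.976318359375) [377.42372881 242.71186441]
red ((406.25341796875, -245.9722900390625), (89.70068359375, 25.602436065673828), 45.127742767333984) [367.         263.56603774]
[[ 493.04009049 -105.51397725    4.        ]
 [ 357.74609549 -278.74363844    4.        ]
 [ 491.00417806 -405.92794936    4.        ]
 [ 648.62950265 -235.50340477    4.        ]]
plate [[681.39723536 230.99040621  10.        ]
 [670.63635071  37.1705313   10.        ]
 [486.63939888  54.35188719  10.        ]
 [510.18383173 254.07480163  10.        ]]
```

View pics/topz.png

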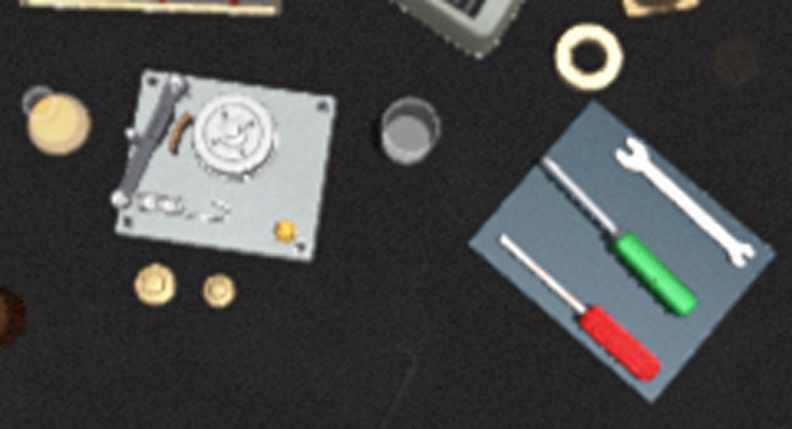

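View pics/sidez.png

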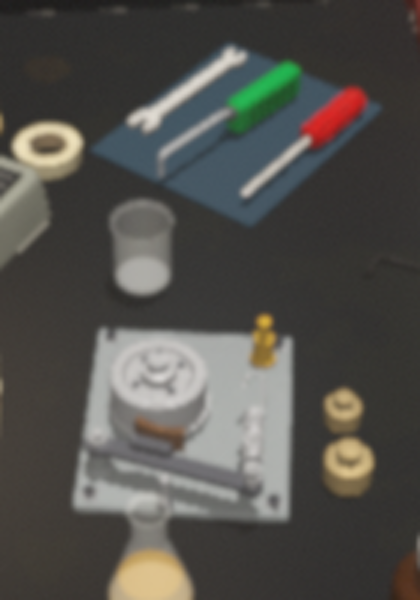

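Run:
```python
from h import *
o=robot.get_obs(); Rt=R.from_rotvec(o['ee_rot']); print(Rt.as_matrix().round(3))
c=get_calibration('wrist'); print('cam in tool',Rt.inv().apply(c['xyz']-o['eef_pos']).round(1)); print((Rt.inv()*R.from_rotvec(c['attitude'])).as_matrix().round(3))
p,d,c=load('top0.npz')
o=lambda x,y:(180+x/3.3,160+y/3.3)
for n,q,z in [('pinrod',o(545,160),36),('handle far',o(690,310),40),('weightL',o(155,285),38),('weightS',o(219,290),30),('post',o(286,231),57),('stud',o(121,199),58),('pivot',o(176,80),42),('hook',o(224,210),50),('drum',o(234,130),70),('beaker',o(408,131),35)]:
    print(n,onz(c,[q],z).round(0))
```

```text
[[ 0.27   0.963 -0.   ]
 [ 0.963 -0.27  -0.001]
 [-0.002 -0.    -1.   ]]
cam in tool [  -0.3  -76.  -142.3]
[[ 1.     0.001 -0.   ]
 [ 0.001 -0.955 -0.295]
 [-0.     0.295 -0.955]]
pinrod [[ 585. -175.   36.]]
handle far [[ 438. -314.   40.]]
weightL [[454. 208.  38.]]
weightS [[451. 147.  30.]]
post [[507.  81.  57.]]
stud [[536. 242.  58.]]
pivot [[659. 195.  42.]]
hook [[528. 142.  50.]]
drum [[604. 133.  70.]]
beaker [[613. -38.  35.]]
```

```bash
cat >> h.py <<'E'
def rel(x,y,z,ydeg):
    """tool shift (m) and yaw (deg about tool z) to reach TCP x,y,z with tool y axis at world angle ydeg"""
    o=robot.get_obs(); Rt=R.from_rotvec(o['ee_rot']); s=Rt.inv().apply(np.array([x,y,z])-o['eef_pos'])/1000
    ty=Rt.as_matrix()[:,1]; a=np.degrees(np.arctan2(ty[1],ty[0])); dy=-((ydeg-a+180)%360-180)
    print('t',round(o['time'],2),'tcp',o['eef_pos'].round(1),'yang',round(a,2),'open',round(o['opening'],1),'F',o['ft_force'].round(1),'| shift',s.round(4),'yaw',round(dy,2))
E
python3 - <<'E'
from h import *
rel(478,76,130,-137)
E
```

```text
t 0.15 tcp [141.8 504.9 230.6] yang -15.69 open 85.4 F [-0.5 -0.3 -0.1] | shift [-0.3219  0.4397  0.1011] yaw 121.31
```

```bash
python3 -m crank '[[0.085,[-0.322,0.440,0.101],121],[0.085,[-0.322,0.440,0.101],121],[0.085,[-0.322,0.440,0.101],121],[0.085,[-0.322,0.440,0.101],121],[0.085,[-0.322,0.440,0.101],121],[0.085,[-0.322,0.440,0.101],121],[0.085,[-0.322,0.440,0.101],121],[0.085,[-0.322,0.440,0.101],121],[0.085,[-0.322,0.440,0.101],121],[0.085,[-0.322,0.440,0.101],121],[0.085,[-0.322,0.440,0.101],121],[0.085,[-0.322,0.440,0.101],121],[0.085,[-0.322,0.440,0.101],121],[0.085,[-0.322,0.440,0.101],121],[0.085,[-0.322,0.440,0.101],121],[0.085,[-0.322,0.440,0.101],121],[0.085,[-0.322,0.440,0.101],121],[0.085,[-0.322,0.440,0.101],121],[0.085,[-0.322,0.440,0.101],121],[0.085,[-0.322,0.440,0.101],121]]'
python3 - <<'E'
from h import *
rel(478,76,130,-137); print(robot.get_obs()['joint_pos'].round(3))
shot('wrist','w1')
E
```

```text
time: 1.82
eef_pos: [478.1, 75.9, 130.0]
ee_rot: [2.884, -1.241, -0.0]
ft_force: [0.9, 0.1, -1.6]
opening: 84.7
t 1.82 tcp [478.1  75.9 130. ] yang -136.54 open 84.7 F [ 0.9  0.1 -1.6] | shift [-0.0002  0.      0.    ] yaw 0.46
[ 1.580e-01  2.600e-01 -4.180e-01  8.930e-01 -1.000e-03  2.541e+00]
```

View pics/w1.png

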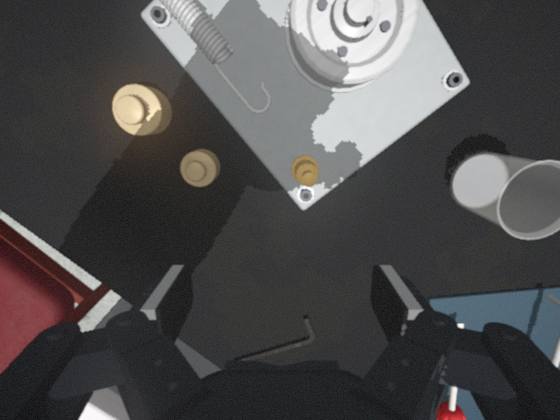

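Run:
```python
from h import *
p,d,c=load('w1.npz')
z=cv2.resize(p[0:220,130:480],None,fx=2.28,fy=2.28,interpolation=cv2.INTER_CUBIC); cv2.imwrite('pics/w1z.png',z)
cv2.imwrite('pics/w1h.png',cv2.resize(p[40:200,180:340],None,fx=3.7,fy=3.7,interpolation=cv2.INTER_CUBIC))
```

```text
(no output)
```

View pics/w1z.png

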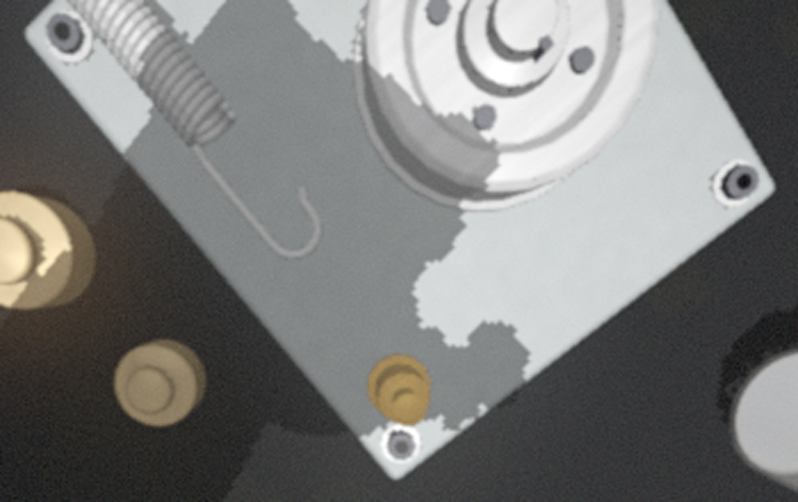

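View pics/w1h.png

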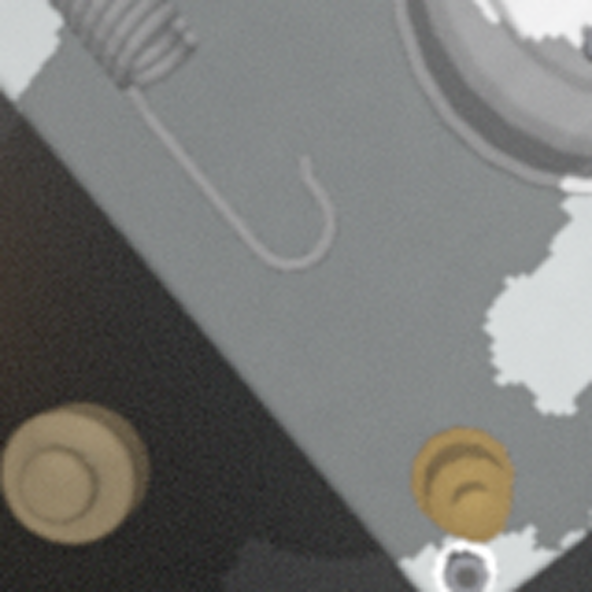

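Run:
```python
from h import *
p,d,c=load('w1.npz')
f=lambda a:np.array(a,float)/3.7+[180-.36,40-.36]
def circ(P):
    A=np.c_[2*P[:,:2],np.ones(len(P))]; s=np.linalg.lstsq(A,(P[:,:2]**2).sum(1),rcond=None)[0]; return s[:2].round(1),round(np.sqrt(s[2]+s[:2]@s[:2]),2)
print('bend',circ(onz(c,f([(258,254),(272,264),(290,267),(307,262),(320,252),(330,235),(331,217)]),50)))
sh=onz(c,f([(140,102),(180,155),(210,195),(235,228)]),50); v=sh[-1]-sh[0]; print('shank dir',np.degrees(np.arctan2(v[1],v[0])),sh.round(1))
print('head',onz(c,f([(481,505)]),57.5).round(1),'base',onz(c,f([(460,472)]),20))
# plate corners: edges via w1z coords
g=lambda a:np.array(a,float)/2.28+[130-.3,-.3]
P=onz(c,g([(26,32),(395,479),(775,187)]),10); print(P.round(1))
v=P[1]-P[0]; print('x ang',np.degrees(np.arctan2(v[1],v[0])),np.linalg.norm(v)); w=P[2]-P[1]; print('y ang',np.degrees(np.arctan2(w[1],w[0])),np.linalg.norm(w))
a=np.radians((np.degrees(np.arctan2(v[1],v[0]))+np.degrees(np.arctan2(w[1],w[0]))-90)/2); ex=np.array([np.cos(a),np.sin(a)]); ey=np.array([-ex[1],ex[0]])
o=(P[0]+P[2])[:2]/2; print('orig',o,np.degrees(a),'post pred',o+70*ex-60*ey,'stud0',o-60*ex-60*ey,'drum',o+6*ex+25*ey)
```

```text
bend (array([528.4, 146.5]), np.float64(8.08))
shank dir -99.25377605081405 [[525.2 178.9  50. ]
 [523.4 168.1  50. ]
 [522.  159.7  50. ]
 [520.9 152.6  50. ]]
head [[516.1  84.9  57.5]] base [[515.29430565  86.0088144   20.        ]]
[[512.8 252.7  10. ]
 [487.   58.3  10. ]
 [652.5  37.   10. ]]
x ang -97.58380794551516 196.18007767193376
y ang -7.319976215520624 166.93865069536906
orig [582.69023554 144.87538592] -97.4518920805179 post pred [514.11843095  83.2482197 ] stud0 [530.97861039 212.15025362] drum [606.70092609 135.68371907]
```

Run:
```python
from h import *
rel(470,-282,130,-137)
```

```text
t 1.87 tcp [478.2  75.9 130.1] yang -136.57 open 85.4 F [-0.1 -0.8 -0.6] | shift [0.2543 0.252  0.0006] yaw 0.43
```

```bash
python3 -m crank '[[0.085,[0.254,0.252,0],0],[0.085,[0.254,0.252,0],0],[0.085,[0.254,0.252,0],0],[0.085,[0.254,0.252,0],0],[0.085,[0.254,0.252,0],0],[0.085,[0.254,0.252,0],0],[0.085,[0.254,0.252,0],0],[0.085,[0.254,0.252,0],0],[0.085,[0.254,0.252,0],0],[0.085,[0.254,0.252,0],0],[0.085,[0.254,0.252,0],0],[0.085,[0.254,0.252,0],0],[0.085,[0.254,0.252,0],0]]'
python3 - <<'E'
from h import *
rel(470,-282,130,-137); print(robot.get_obs()['joint_pos'].round(3))
shot('wrist','w2')
E
```

```text
time: 2.95
eef_pos: [469.6, -280.4, 130.5]
ee_rot: [2.886, -1.238, -0.001]
ft_force: [0.7, 0.7, -0.5]
opening: 84.9
t 2.95 tcp [ 469.6 -280.4  130.5] yang -136.45 open 84.9 F [ 0.7  0.7 -0.5] | shift [0.0014 0.0008 0.0005] yaw 0.55
[-5.380e-01  3.590e-01 -2.680e-01  9.440e-01 -1.000e-03  1.844e+00]
```

View pics/w2.png

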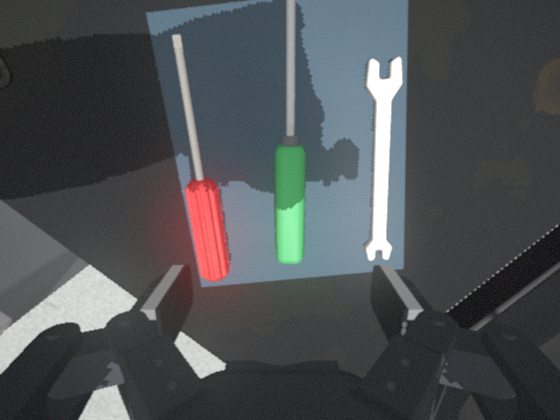

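Run:
```python
from h import *
p,d,c=load('w2.npz')
H,S,V=cv2.split(cv2.cvtColor(p,cv2.COLOR_BGR2HSV))
m=((H>45)&(H<85)&(S>110)&(V>40)).astype(np.uint8); 
cs,_=cv2.findContours(m,cv2.RETR_EXTERNAL,cv2.CHAIN_APPROX_NONE); k=max(cs,key=cv2.contourArea)[:,0,:]
print(k.min(0),k.max(0))
for z in (22,40): print(z,cv2.minAreaRect(onz(c,k,z)[:,:2].astype(np.float32)))
P=onz(c,[(290.5,130),(290.5,5)],36); print(P.round(1)); v=P[1]-P[0]; print(np.degrees(np.arctan2(v[1],v[0])))
```

```text
[275 145] [305 263]
22 ((474.0380859375, -285.1768798828125), (104.17594146728516, 24.70990562438965), 43.488525390625)
40 ((477.6008605957031, -281.10693359375), (96.696533203125, 22.935832977294922), 43.48850631713867)
[[ 520.6 -240.8   36. ]
 [ 578.6 -184.7   36. ]]
44.013967580390954
```

Run:
```python
from h import *
rel(500.5,-260,125,-136.4)
```

```text
t 3.0 tcp [ 469.7 -280.3  130.6] yang -136.43 open 85.2 F [-0.  -0.3 -0. ] | shift [ 0.0065 -0.0363  0.0055] yaw -0.03
```

```bash
python3 -m crank '[[0.05,[0.0065,-0.036,0.0055],0],[0.05,[0.0065,-0.036,0.0055],0],[0.05,[0.0065,-0.036,0.0055],0],[0.05,[0.0065,-0.036,0.0055],0]]'
python3 - <<'E'
from h import *
rel(500.5,-260,10,-136.4)
p,d,c=shot('wrist','w3')
cv2.imwrite('pics/w3z.png',cv2.resize(p[0:210,200:380],None,fx=2.85,fy=2.85,interpolation=cv2.INTER_CUBIC))
E
```

```text
time: 3.33
eef_pos: [500.2, -259.1, 125.0]
ee_rot: [2.887, -1.235, -0.002]
ft_force: [-0.1, -0.8, 0.3]
opening: 50.2
t 3.33 tcp [ 500.2 -259.1  125. ] yang -136.3 open 50.2 F [-0.1 -0.8  0.3] | shift [0.001  0.0002 0.115 ] yaw 0.1
```

View pics/w3.png

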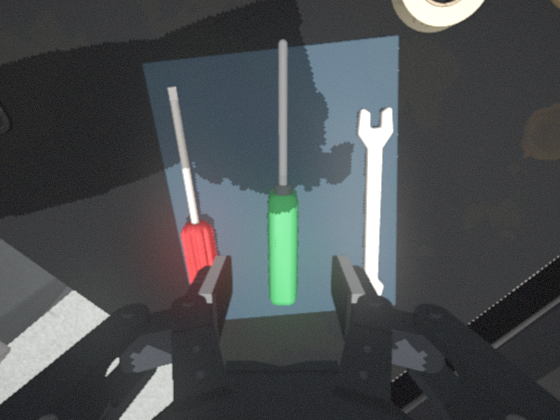

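View pics/w3z.png

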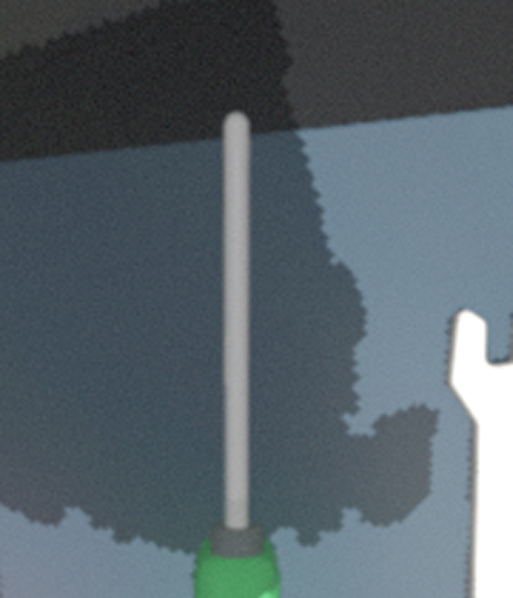

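Run:
```python
from h import *
p,d,c=load('w3.npz')
P=onz(c,[(282.8,39.5),(282.8,120),(283.2,180)],36); print(P.round(1)); v=P[0]-P[2]; a=np.degrees(np.arctan2(v[1],v[0])); print(a)
u=v[:2]/np.linalg.norm(v[:2]); pin=P[0][:2]-3*u; print('pin',pin,'handle c',pin-155*u,'grasp33',pin-122*u)
print((pin-[500.2,-259.1]), 'along tool -y', (pin-[500.2,-259.1])@[-np.cos(np.radians(-136.3)),-np.sin(np.radians(-136.3))])
H,S,V=cv2.split(cv2.cvtColor(p,cv2.COLOR_BGR2HSV))
m=((H>45)&(H<85)&(S>110)&(V>40)).astype(np.uint8); 
cs,_=cv2.findContours(m,cv2.RETR_EXTERNAL,cv2.CHAIN_APPROX_NONE); k=max(cs,key=cv2.contourArea)[:,0,:]
for z in (22,40): print(z,cv2.minAreaRect(onz(c,k,z)[:,:2].astype(np.float32)))
print(onz(c,[(283.5,300),(283.5,187)],40))
```

```text
[[ 589.5 -174.4   36. ]
 [ 552.2 -210.1   36. ]
 [ 520.7 -240.7   36. ]]
43.922248679533276
pin [ 587.38718211 -176.43754315] handle c [ 475.74350301 -283.9581873 ] grasp33 [ 499.51280243 -261.06669532]
[87.18718211 82.66245685] along tool -y 120.14350569993023
22 ((473.54150390625, -285.26019287109375), (107.57669067382812, 24.798065185546875), 43.95316696166992)
40 ((479.4618835449219, -279.5115661621094), (99.677490234375, 22.977174758911133), 43.953163146972656)
[[ 446.80218211 -311.75646507   40.        ]
 [ 517.5658593  -243.94814422   40.        ]]
```

```bash
python3 -m crank '[[0.05,[0.001,0.001,0.03],-0.3],[0.05,[0.001,0.001,0.06],-0.3],[0.05,[0.001,0.001,0.09],-0.3],[0.05,[0.001,0.001,0.108],-0.3],[0.05,[0.001,0.001,0.115],-0.3],[0.05,[0.001,0.001,0.115],-0.3],[0.015,[0.001,0.001,0.115],-0.3],[0.015,[0.001,0.001,0.115],-0.3],[0.015,[0.001,0.001,0.115],-0.3],[0.015,[0.001,0.001,0.115],-0.3],[0.015,[0.001,0.001,0.115],-0.3],[0.015,[0.001,0.001,0.115],-0.3]]' 80
python3 - <<'E'
from h import *
rel(500,-260.7,90,-136)
p,d,c=shot('wrist','w4')
E
```

```text
time: 4.38
eef_pos: [501.1, -261.8, 12.0]
ee_rot: [2.889, -1.228, 0.004]
ft_force: [-0.6, -0.6, 5.6]
opening: 22.5
t 4.38 tcp [ 501.1 -261.8   12. ] yang -136.05 open 22.5 F [-0.6 -0.6  5.6] | shift [-0.0013  0.0001 -0.078 ] yaw -0.05
```

View pics/w4.png

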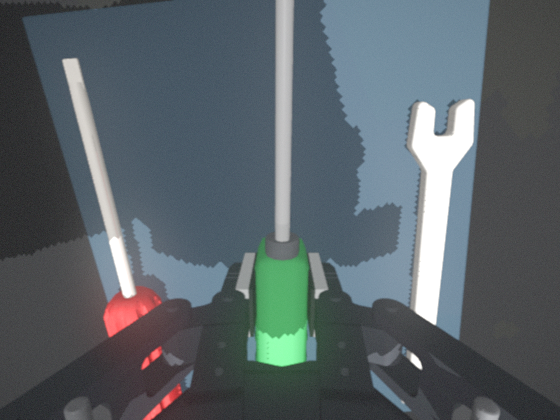

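Run:
```python
from h import *
rel(441,63.2,110,-136.05)
p,d,c=load('w4.npz')
# lateral of rod in tool: intersect at rod height 36
o=robot.get_obs(); Rt=R.from_rotvec(o['ee_rot'])
print(Rt.inv().apply(onz(c,[(285,2),(284,120),(283,225)],36)-o['eef_pos']).round(1))
```

```text
t 4.43 tcp [ 501.1 -261.8   12. ] yang -136.06 open 22.8 F [-0.8  0.9  6.4] | shift [-0.2754 -0.1822 -0.099 ] yaw -0.01
[[   0.8 -110.7  -24.1]
 [   0.5  -73.1  -24.1]
 [   0.2  -32.1  -24.1]]
```

```bash
python3 -m crank '[[0.015,[0,0,-0.03],0],[0.015,[0,0,-0.07],0],[0.015,[0,0,-0.099],0],[0.015,[-0.025,-0.017,-0.099],0],[0.015,[-0.056,-0.037,-0.099],0],[0.015,[-0.088,-0.058,-0.099],0],[0.015,[-0.12,-0.08,-0.099],0],[0.015,[-0.152,-0.101,-0.099],0],[0.015,[-0.184,-0.122,-0.099],0],[0.015,[-0.216,-0.143,-0.099],0],[0.015,[-0.245,-0.162,-0.099],0],[0.015,[-0.265,-0.175,-0.099],0],[0.015,[-0.2754,-0.182,-0.099],0],[0.015,[-0.2754,-0.182,-0.099],0],[0.015,[-0.2754,-0.182,-0.099],0]]' 100
python3 - <<'E'
from h import *
rel(441,63.2,110,-136.05); print(robot.get_obs()['joint_pos'].round(3))
for n in ('top','side','wrist'): shot(n,n[0]+'5')
p,d,c=load('t5.npz'); cv2.imwrite('pics/t5z.png',cv2.resize(p[150:270,200:320],None,fx=5,fy=5,interpolation=cv2.INTER_CUBIC))
p,d,c=load('s5.npz'); cv2.imwrite('pics/s5z.png',cv2.resize(p[200:310,240:360],None,fx=5,fy=5,interpolation=cv2.INTER_CUBIC))
E
```

```text
time: 5.68
eef_pos: [440.9, 63.5, 110.4]
ee_rot: [2.891, -1.225, 0.005]
ft_force: [0.4, -0.2, -1.7]
opening: 22.3
t 5.68 tcp [440.9  63.5 110.4] yang -135.95 open 22.3 F [ 0.4 -0.2 -1.7] | shift [0.0003 0.0002 0.0004] yaw 0.1
[ 0.146  0.217 -0.538  0.814 -0.003  2.518]
```

View pics/t5z.png

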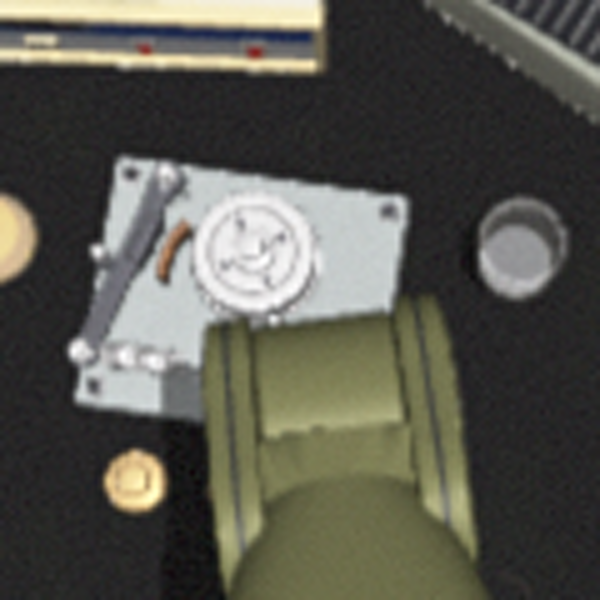

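View pics/s5z.png

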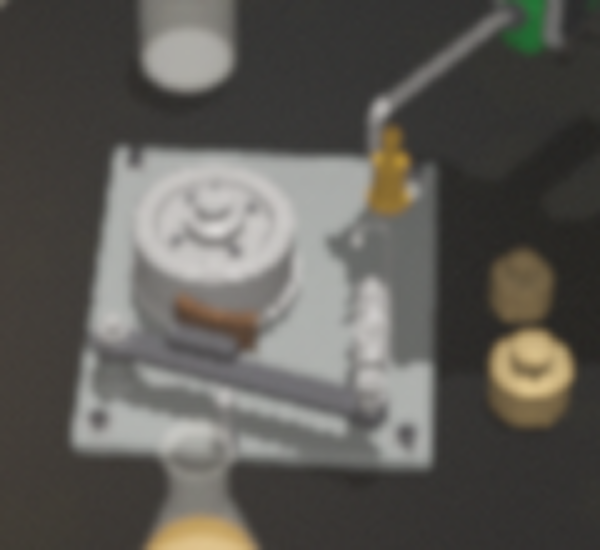

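View pics/w5.png

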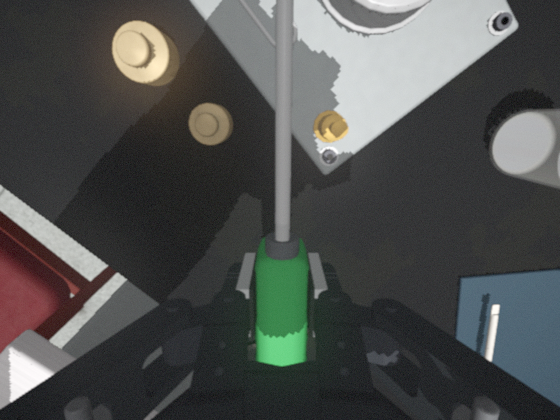

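Run:
```python
from h import *
p,d,c=load('s5.npz')
o=robot.get_obs(); Rt=R.from_rotvec(o['ee_rot'])
pin=o['eef_pos']+Rt.apply([0.9,-121.4,2]); print(pin)
q=lambda P:((proj(c,P)-[240,200])*5+2).round(0)
print('pin end',q(pin),'rod corner',q(o['eef_pos']+Rt.apply([0.9,-121.4,-24])))
print('post head',q([515.5,84.5,57.5]),'hook',q([528.2,146.5,50]),'hook apex',q([527.1,139.1,50]),'drum top',q([606.7,135.7,70]),'stud', q([544.5,245,58]))
cv2.imwrite('pics/s5zz.png',cv2.resize(p[210:265,295:350],None,fx=10,fy=10,interpolation=cv2.INTER_CUBIC))
```

```text
[529.31153649 145.78055616 108.03801293]
pin end [[373. 147.]] rod corner [[374. 107.]]
post head [[385. 132.]] hook [[372. 232.]] hook apex [[373. 221.]] drum top [[210. 195.]] stud [[358. 377.]]
```

View pics/s5zz.png

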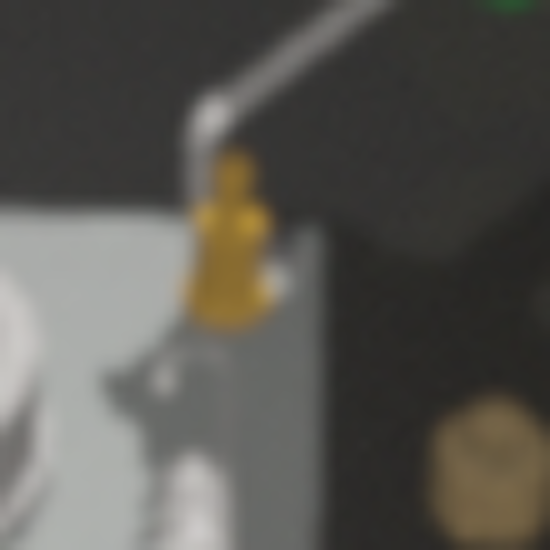

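Run:
```python
from h import *
p,d,c=load('w5.npz')
a=cv2.resize(p[0:70,215:325],None,fx=5,fy=5,interpolation=cv2.INTER_CUBIC)
p2,_,_=load('s5.npz'); b=cv2.resize(p2[230:275,295:340],None,fx=12,fy=12,interpolation=cv2.INTER_CUBIC)
b=cv2.convertScaleAbs(b,alpha=2.2,beta=-120); a=cv2.convertScaleAbs(a,alpha=1.8,beta=-80)
cv2.imwrite('pics/a5.png',a); cv2.imwrite('pics/b5.png',b)
```

```text
(no output)
```

View pics/a5.png

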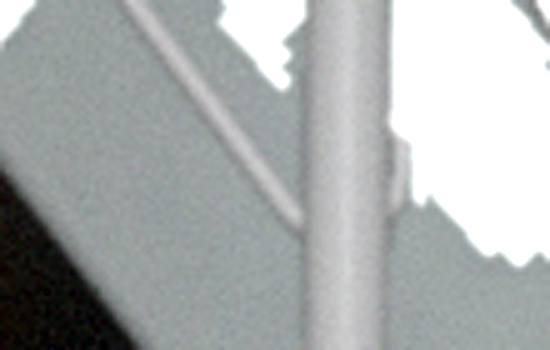

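View pics/b5.png

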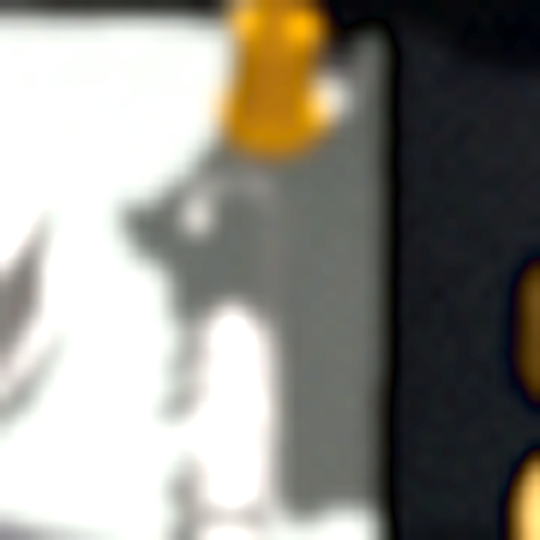

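Run:
```python
from h import *
p,d,c=load('w5.npz')
P=onz(c,np.array([(130,5),(215,107),(285,205)])/5+[215,0],50); print(P.round(1))
tip=onz(c,[(400/5+215,170/5)],50); print('outer bend/tip',tip.round(1))
ps,_,cs=load('s5.npz')
for n,uv in dict(tip=(195,215),shank=(270,240),coilend=(238,305)).items(): print(n,onz(cs,[np.array(uv)/12+[295,230]],50).round(1))
print('post foot bottom etc', onz(cs,[np.array((275,100))/12+[295,230]],20).round(1))
```

```text
[[523.7 174.   50. ]
 [522.9 160.2  50. ]
 [521.1 147.4  50. ]]
outer bend/tip [[533.1 140.2  50. ]]
tip [[535.4 152.3  50. ]]
shank [[520.9 160.2  50. ]]
coilend [[529.1 177.5  50. ]]
post foot bottom etc [[511.8  91.4  20. ]]
```

```bash
python3 -m crank '[[0.015,[-0.0022,-0.0009,0.02],0],[0.015,[-0.0022,-0.0009,0.04],0],[0.015,[-0.0022,-0.0009,0.051],0],[0.015,[-0.0022,-0.0009,0.0525],0],[0.015,[-0.0022,-0.0009,0.0525],0]]'
python3 - <<'E'
from h import *
rel(440,65.7,43.5,-136); 
p,d,c=shot('side','s6'); cv2.imwrite('pics/s6z.png',cv2.convertScaleAbs(cv2.resize(p[205:265,290:350],None,fx=10,fy=10,interpolation=cv2.INTER_CUBIC),alpha=1.5,beta=-50))
p,d,c=shot('wrist','w6'); cv2.imwrite('pics/w6z.png',cv2.convertScaleAbs(cv2.resize(p[0:120,200:340],None,fx=5,fy=5,interpolation=cv2.INTER_CUBIC),alpha=1.5,beta=-50))
o=robot.get_obs(); Rt=R.from_rotvec(o['ee_rot'])
pin=o['eef_pos']+Rt.apply([0.9,-121.4,2]); print(pin)
E
```

```text
time: 6.25
eef_pos: [439.9, 63.4, 57.1]
ee_rot: [2.887, -1.232, 0.002]
ft_force: [-0.4, -0.2, -0.5]
opening: 22.5
t 6.25 tcp [439.9  63.4  57.1] yang -136.22 open 22.5 F [-0.4 -0.2 -0.5] | shift [-0.0016 -0.0017  0.0136] yaw -0.22
[529.40998151 147.28828911  56.2576413 ]
```

View pics/s6z.png

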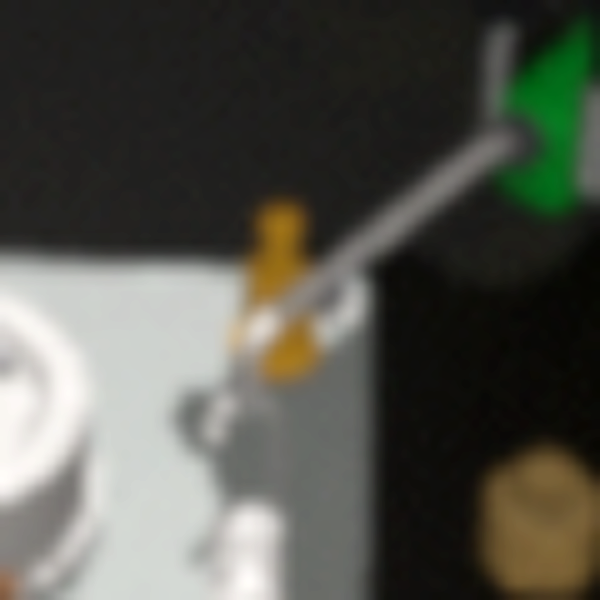

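View pics/w6z.png

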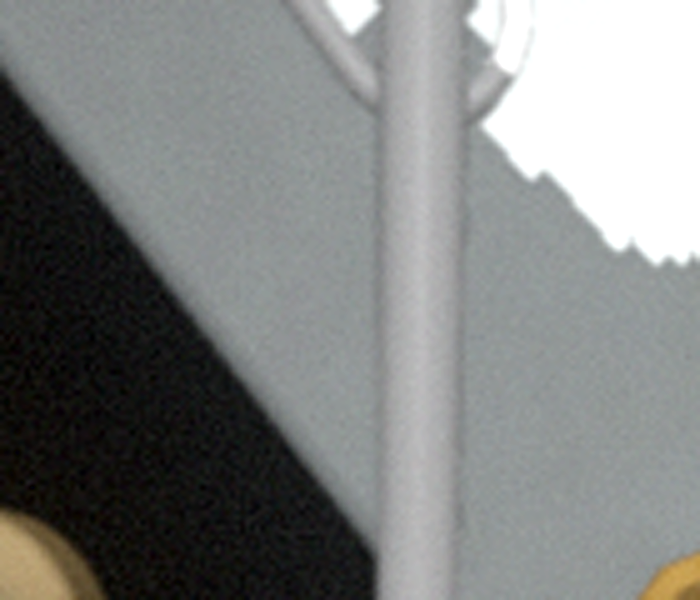

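Run:
```python
from h import *
p,d,c=load('w6.npz'); o=robot.get_obs(); Rt=R.from_rotvec(o['ee_rot'])
P=onz(c,np.array([(300,5),(325,45),(350,80),(372,100),(475,115),(498,88),(512,60),(517,30)])/5+[200-.4,-.4],50)
print(P.round(1)); Q=P[2:,:2]
A=np.c_[2*Q,np.ones(len(Q))]; s=np.linalg.lstsq(A,(Q**2).sum(1),rcond=None)[0]; print('c',s[:2],np.sqrt(s[2]+s[:2]@s[:2]))
s=[np.mean([(Q[i]-0) for i in range(1)],0)]
print('c in tool',Rt.inv().apply(P-o['eef_pos']).round(1))
_,_,cs=load('s6.npz')
pin=o['eef_pos']+Rt.apply([0.9,-121.4,-0])
for n,q in dict(pinend=o['eef_pos']+Rt.apply([0.9,-121.4,2]),corner=o['eef_pos']+Rt.apply([0.9,-121.4,-24]),hook=[528.2,146.5,50],apex=[527.1,139.1,50]).items(): print(n,((proj(cs,q)-[290,205])*10+4.5).round(0))
```

```text
[[521.3 154.2  50. ]
 [520.6 150.7  50. ]
 [520.2 147.4  50. ]
 [520.4 145.   50. ]
 [525.7 137.9  50. ]
 [528.5 137.9  50. ]
 [530.8 138.5  50. ]
 [532.7 139.7  50. ]]
c [527.61039354 145.26825401] 7.5065248700652845
c in tool [[  -9.7 -120.3    8.2]
 [  -7.7 -117.4    8.2]
 [  -5.6 -114.8    8.2]
 [  -3.7 -113.3    8.2]
 [   5.1 -112.2    8.3]
 [   7.  -114.2    8.3]
 [   8.2 -116.3    8.3]
 [   8.6 -118.5    8.3]]
pinend [[240. 400.]]
corner [[243. 325.]]
hook [[244. 415.]]
apex [[246. 393.]]
```

```bash
python3 -m crank '[[0.015,[-0.0008,0.0015,0],0],[0.015,[-0.0008,0.0015,0.003],0],[0.015,[-0.0008,0.0015,0.008],0],[0.015,[-0.0008,0.0015,0.0135],0],[0.015,[-0.0008,0.0015,0.0135],0],[0.015,[-0.0008,0.0015,0.0135],0]]'
python3 - <<'E'
from h import *
rel(440,65.7,43.5,-136); 
p,d,c=shot('side','s7'); cv2.imwrite('pics/s7z.png',cv2.convertScaleAbs(cv2.resize(p[205:265,290:350],None,fx=10,fy=10,interpolation=cv2.INTER_CUBIC),alpha=1.5,beta=-50))
p,d,c=shot('wrist','w7'); cv2.imwrite('pics/w7z.png',cv2.convertScaleAbs(cv2.resize(p[0:120,200:340],None,fx=5,fy=5,interpolation=cv2.INTER_CUBIC),alpha=1.5,beta=-50))
o=robot.get_obs(); Rt=R.from_rotvec(o['ee_rot'])
pin=o['eef_pos']+Rt.apply([0.9,-121.4,2]); print(pin)
E
```

```text
time: 6.85
eef_pos: [438.9, 63.3, 44.2]
ee_rot: [2.888, -1.231, 0.004]
ft_force: [-0.0, 1.2, -1.1]
opening: 22.4
t 6.85 tcp [438.9  63.3  44.2] yang -136.18 open 22.4 F [-0.   1.2 -1.1] | shift [-0.001  -0.0024  0.0007] yaw -0.18
[527.68430629 146.85344967  42.5828738 ]
```

View pics/s7z.png

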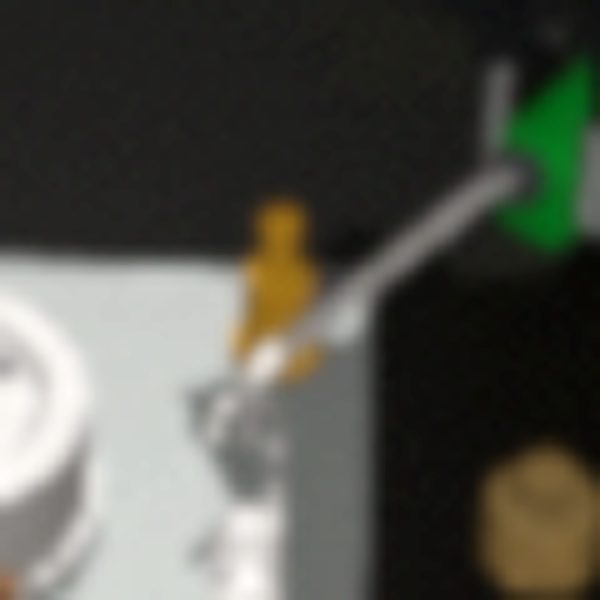

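View pics/w7z.png

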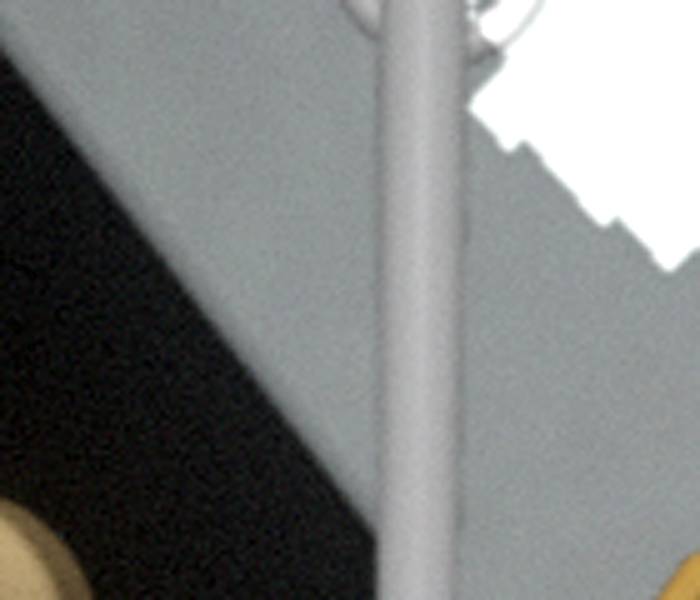

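```bash
python3 -m crank '[[0.015,[0.0005,0.006,0],0],[0.015,[0.001,0.012,0],0],[0.015,[0.0015,0.018,0],0],[0.015,[0.002,0.024,0],0],[0.015,[0.0025,0.030,0],0],[0.015,[0.003,0.036,0],0],[0.015,[0.0035,0.042,0],0],[0.015,[0.004,0.0467,0],0],[0.015,[0.004,0.0467,0],0]]' 110
python3 - <<'E'
from h import *
rel(402,-17.6,43.5,-136); 
p,d,c=shot('side','s8'); cv2.imwrite('pics/s8z.png',cv2.convertScaleAbs(cv2.resize(p[200:310,250:360],None,fx=5.4,fy=5.4,interpolation=cv2.INTER_CUBIC),alpha=1.2,beta=-20))
p,d,c=shot('wrist','w8')
o=robot.get_obs(); Rt=R.from_rotvec(o['ee_rot'])
pin=o['eef_pos']+Rt.apply([0.9,-121.4,2]); print(pin)
E
```

```text
time: 7.7
eef_pos: [407.5, 27.7, 44.6]
ee_rot: [2.888, -1.232, 0.004]
ft_force: [0.3, 1.5, -0.5]
opening: 22.1
t 7.7 tcp [407.5  27.7  44.6] yang -136.22 open 22.1 F [ 0.3  1.5 -0.5] | shift [0.0289 0.0353 0.0012] yaw -0.22
[496.84395954 111.54673556  42.72826048]
```

View pics/s8z.png

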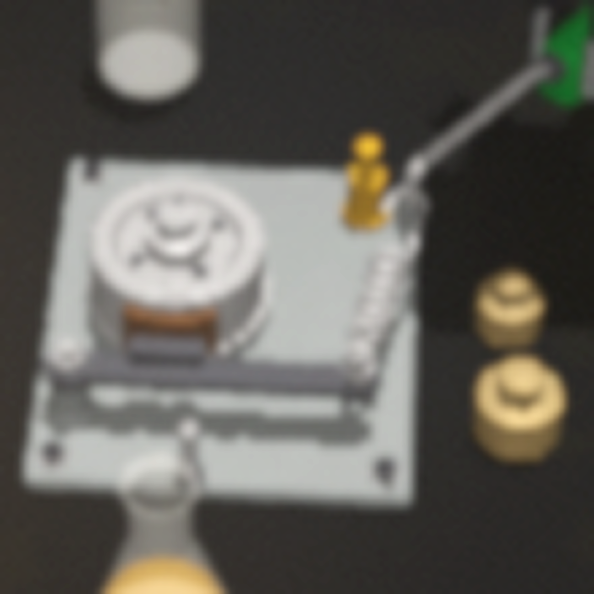

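View pics/w8.png

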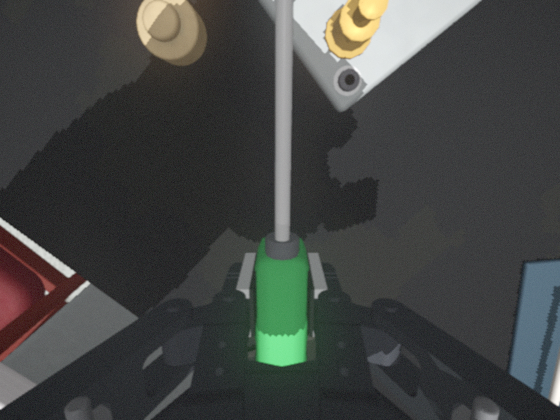

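Run:
```python
from h import *
p,d,c=load('w8.npz'); cv2.imwrite('pics/w8z.png',cv2.resize(p[0:115,255:405],None,fx=5,fy=5,interpolation=cv2.INTER_CUBIC))
_,_,cs=load('s8.npz')
print('side head',onz(cs,[np.array((368,148))/5.4+[249.5,199.5]],55.5).round(1))
```

```text
side head [[513.1  85.8  55.5]]
```

View pics/w8z.png

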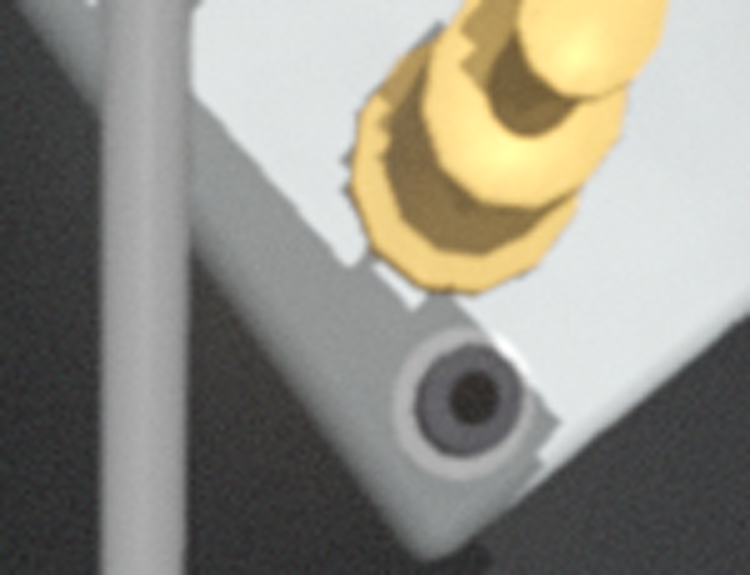

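Run:
```python
from h import *
p,d,c=load('w8.npz')
f=lambda a:np.array([a],float)/5+[254.6,-.4]
for n,q,z in [('head',(592,23),56.5),('foot top',(525,107),37),('base ring',(458,185),16)]: print(n,onz(c,f(q),z).round(1))
```

```text
head [[513.3  82.8  56.5]]
foot top [[512.9  82.5  37. ]]
base ring [[511.   82.6  16. ]]
```

```bash
python3 -m crank '[[0.015,[0.004,0.005,0],0],[0.015,[0.008,0.010,0],0],[0.015,[0.012,0.0155,0],0],[0.015,[0.016,0.021,0],0],[0.015,[0.020,0.026,0],0],[0.015,[0.024,0.031,0],0],[0.015,[0.0287,0.0373,0],0],[0.015,[0.0287,0.0373,0],0],[0.015,[0.0287,0.0373,0],0]]' 120
python3 - <<'E'
from h import *
rel(402,-17.6,43.5,-136); 
p,d,c=shot('side','s9'); cv2.imwrite('pics/s9z.png',cv2.convertScaleAbs(cv2.resize(p[200:310,250:360],None,fx=5.4,fy=5.4,interpolation=cv2.INTER_CUBIC),alpha=1.2,beta=-20))
p,d,c=shot('wrist','w9')
o=robot.get_obs(); Rt=R.from_rotvec(o['ee_rot'])
pin=o['eef_pos']+Rt.apply([0.9,-121.4,2]); print(pin)
E
```

```text
time: 8.55
eef_pos: [402.1, -17.2, 44.9]
ee_rot: [-2.887, 1.23, -0.004]
ft_force: [2.7, 8.0, -2.8]
opening: 22.2
t 8.55 tcp [402.1 -17.2  44.9] yang -136.15 open 22.2 F [ 2.7  8.  -2.8] | shift [0.0002 0.0003 0.0014] yaw -0.15
[490.27958728  66.51176741  43.40569668]
```

View pics/s9z.png

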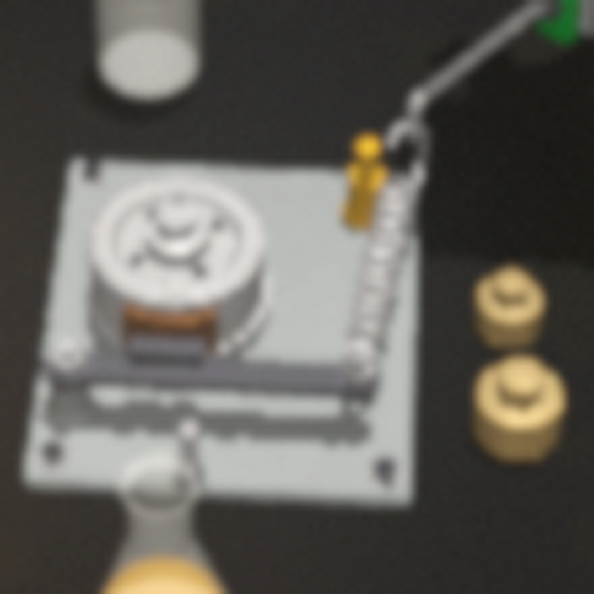

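View pics/w9.png

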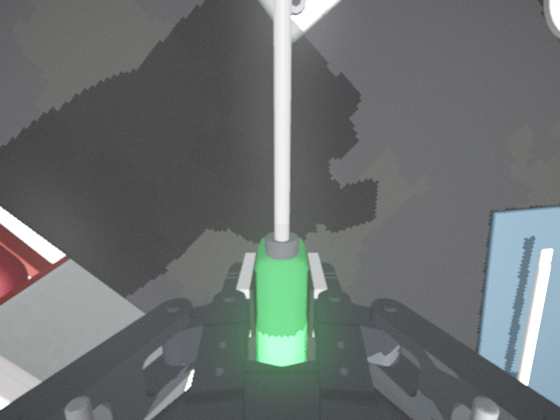

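Run:
```python
from h import *
p,d,c=load('s9.npz'); cv2.imwrite('pics/s9h.png',cv2.convertScaleAbs(cv2.resize(p[210:250,300:345],None,fx=14,fy=14,interpolation=cv2.INTER_CUBIC),alpha=1.6,beta=-50))
q=lambda P:((proj(c,P)-[300,210])*14+6.5).round(0)
print('pin end',q([490.3,66.5,43.4]),'pin50',q([490.3,66.5,50]),'corner',q([490.3,66.5,69.4]),'post50',q([513.4,83.2,50]),'head',q([513.4,83.2,57.5]))
```

```text
pin end [[364. 212.]] pin50 [[366. 186.]] corner [[370. 108.]] post50 [[249. 255.]] head [[251. 225.]]
```

View pics/s9h.png

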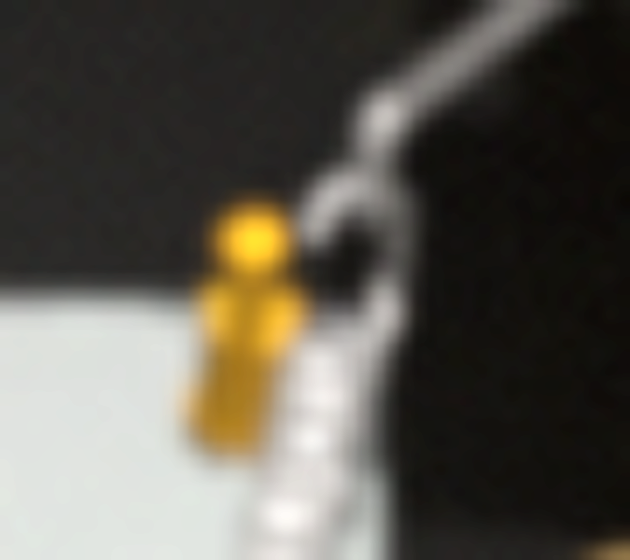

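Run:
```python
from h import *
_,_,c=load('s9.npz')
f=lambda a:np.array([a],float)/14+[299.54,209.54]
e=np.array([-.130,-.9915]);n=np.array([.9915,-.130])
post=onz(c,f((253,240)),55.5)[0]; print('post',post)
for nm,q in dict(tip=(308,238),tipend=(312,245),apex=(355,180),shank=(400,240),shank2=(385,310)).items():
    P=onz(c,f(q),50)[0]; r=(P-post)[:2]; print(nm,P.round(1),'e',(r@e).round(1),'n',(r@n).round(1))
```

```text
post [513.06137597  85.0237304   55.5       ]
tip [502.3  79.5  50. ] e 6.8 n -10.0
tipend [501.8  81.4  50. ] e 5.1 n -10.7
apex [492.   64.9  50. ] e 22.7 n -18.2
shank [485.7  81.2  50. ] e 7.4 n -26.7
shank2 [490.5  98.9  50. ] e -10.9 n -24.2
```

```bash
python3 -m crank '[[0.015,[0.0025,0.0031,0],0],[0.015,[0.0025,0.0031,0],0],[0.015,[0.005,0.0011,0],0],[0.015,[0.0075,-0.0009,0],0],[0.015,[0.010,-0.0029,0],0],[0.015,[0.0125,-0.0049,0],0],[0.015,[0.015,-0.007,0],0],[0.015,[0.0177,-0.0091,0],0],[0.015,[0.0177,-0.0091,0],0],[0.015,[0.0177,-0.0091,0],0]]'
cat > look.py <<'E'
from h import *
import sys
t=sys.argv[1]
rel(402,-17.6,43.5,-136)
p,d,c=shot('side','s'+t); cv2.imwrite(f'pics/s{t}h.png',cv2.convertScaleAbs(cv2.resize(p[210:250,295:345],None,fx=14,fy=14,interpolation=cv2.INTER_CUBIC),alpha=1.6,beta=-50))
o=robot.get_obs(); Rt=R.from_rotvec(o['ee_rot'])
pin=o['eef_pos']+Rt.apply([0.9,-121.4,2]); print(pin)
e=np.array([-.130,-.9915]);n=np.array([.9915,-.130]); r=pin[:2]-[513.4,83.2]; print('pin e,n',r@e,r@n)
E
python3 look.py 10
```

```text
time: 9.48
eef_pos: [420.7, -21.8, 44.6]
ee_rot: [-2.885, 1.224, -0.0]
ft_force: [2.0, 8.8, -3.5]
opening: 22.4
t 9.48 tcp [420.7 -21.8  44.6] yang -135.99 open 22.4 F [ 2.   8.8 -3.5] | shift [-0.0161  0.0105  0.0011] yaw 0.01
[508.49686117  61.89308031  43.47899763]
pin e,n 21.763218923653508 -2.091562586119287
```

View pics/s10h.png

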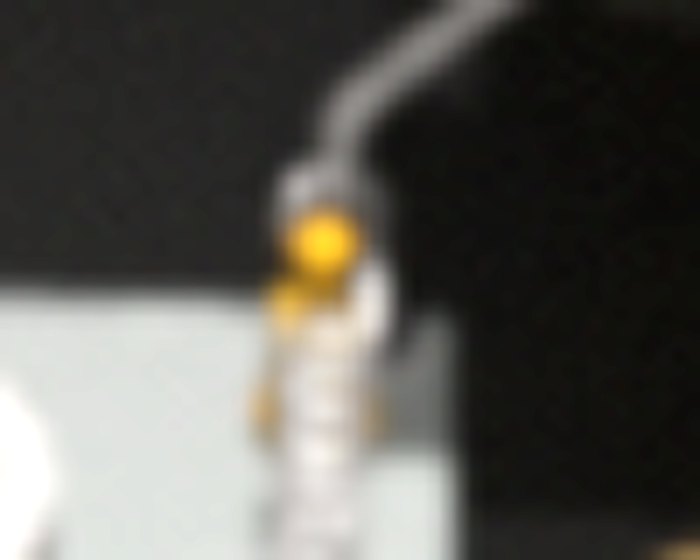

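```bash
python3 -m crank '[[0.015,[-0.001,-0.002,0],0],[0.015,[-0.0025,-0.004,0],0],[0.015,[-0.004,-0.0065,0],0],[0.015,[-0.0055,-0.009,0],0],[0.015,[-0.0069,-0.0111,0],0],[0.015,[-0.0069,-0.0111,0],0]]'
python3 look.py 11
```

```text
time: 10.03
eef_pos: [423.2, -8.7, 44.4]
ee_rot: [-2.884, 1.222, 0.003]
ft_force: [0.5, 5.3, -2.0]
opening: 22.0
t 10.03 tcp [423.2  -8.7  44.4] yang -135.93 open 22.0 F [ 0.5  5.3 -2. ] | shift [-0.0083  0.0214  0.0008] yaw 0.07
[511.04110402  75.06487505  43.38010254]
pin e,n 8.372632862537758 -1.281279120597052
```

View pics/s11h.png

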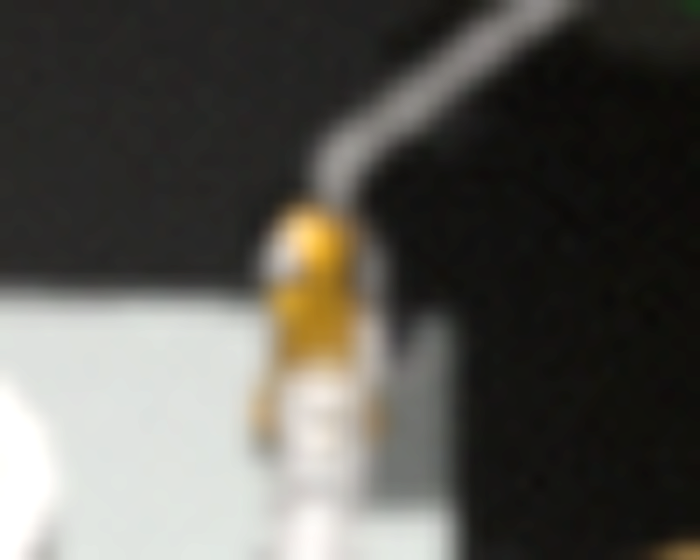

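```bash
python3 -m crank '[[0.015,[0,0,-0.004],0],[0.015,[0,0,-0.010],0],[0.015,[0,0,-0.020],0],[0.015,[0,0,-0.035],0],[0.015,[0,0,-0.050],0],[0.015,[0,0,-0.050],0]]'
python3 look.py 12
```

```text
time: 10.58
eef_pos: [424.7, -10.6, 96.6]
ee_rot: [-2.884, 1.225, -0.005]
ft_force: [1.3, -1.7, -1.8]
opening: 22.0
t 10.58 tcp [424.7 -10.6  96.6] yang -136.02 open 22.0 F [ 1.3 -1.7 -1.8] | shift [-0.0108  0.0217  0.0529] yaw -0.02
[512.21592449  73.25617093  94.51856391]
pin e,n 10.013236340869643 0.11868691369447341
```

View pics/s12h.png

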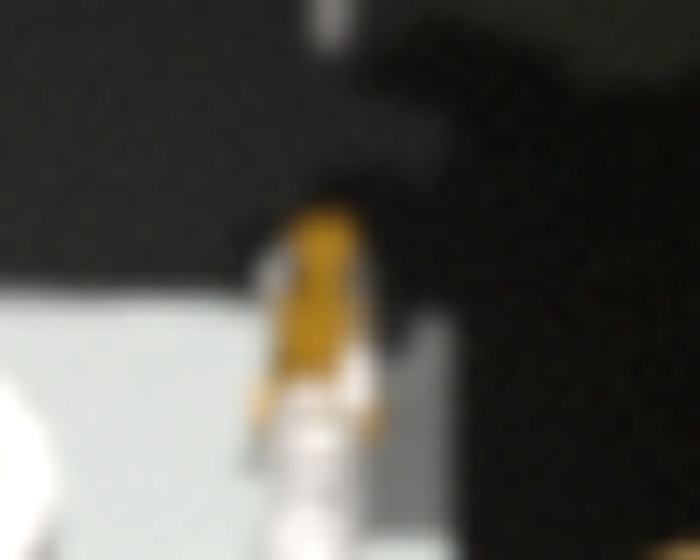

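View pics/s12.png

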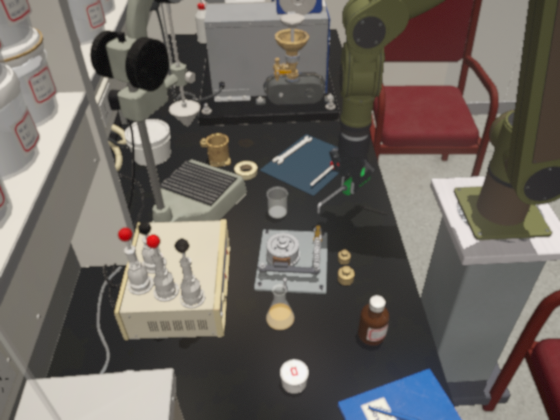

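Run:
```python
from h import *
rel(501,-261.5,60,-136.05)
```

```text
t 10.63 tcp [424.2 -10.4  95.5] yang -136.01 open 22.1 F [-0.5 -0.1 -1.2] | shift [0.234  0.1195 0.0341] yaw 0.04
```

```bash
python3 -m crank '[[0.015,[0.01,0.005,-0.01],0],[0.015,[0.035,0.018,-0.01],0],[0.015,[0.065,0.033,-0.01],0],[0.015,[0.095,0.048,-0.01],0],[0.015,[0.125,0.064,-0.01],0],[0.015,[0.155,0.079,-0.01],0],[0.015,[0.185,0.094,-0.01],0],[0.015,[0.21,0.107,0],0],[0.015,[0.228,0.116,0.015],0],[0.015,[0.234,0.1195,0.034],0],[0.015,[0.234,0.1195,0.034],0],[0.015,[0.234,0.1195,0.034],0]]'
python3 - <<'E'
from h import *
rel(501,-261.5,12.5,-136.05)
p,d,c=shot('wrist','w13');shot('side','s13')
E
```

```text
time: 11.63
eef_pos: [498.5, -261.1, 57.9]
ee_rot: [-2.883, 1.227, 0.006]
ft_force: [-0.7, 0.4, -1.0]
opening: 22.2
t 11.63 tcp [ 498.5 -261.1   57.9] yang -136.1 open 22.2 F [-0.7  0.4 -1. ] | shift [ 0.0023 -0.0013  0.0454] yaw -0.05
```

View pics/w13.png

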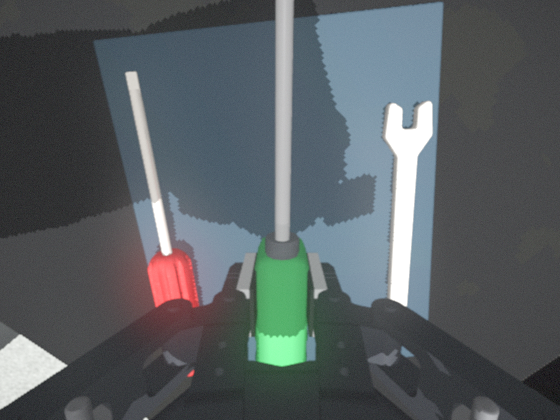

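View pics/s13.png

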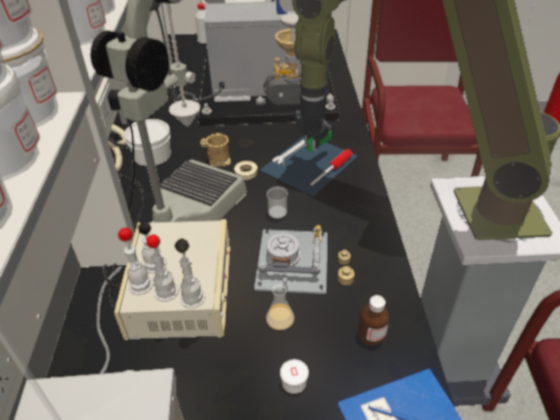

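```bash
python3 -m crank '[[0.015,[0.002,-0.001,0.015],0],[0.015,[0.002,-0.001,0.030],0],[0.015,[0.002,-0.001,0.040],0],[0.015,[0.002,-0.001,0.044],0],[0.015,[0.002,-0.001,0.0455],0],[0.015,[0.002,-0.001,0.0455],0]]' 60
python3 -c "
from h import *
rel(501,-261.5,12.5,-136.05)"
```

```text
time: 12.23
eef_pos: [502.5, -261.0, 14.8]
ee_rot: [-2.884, 1.223, -0.001]
ft_force: [-0.1, 0.9, -1.1]
opening: 22.1
t 12.23 tcp [ 502.5 -261.    14.8] yang -135.97 open 22.1 F [-0.1  0.9 -1.1] | shift [-0.0007  0.0015  0.0023] yaw 0.08
```

```bash
python3 -m crank '[[0.015,[0,0.0005,0.0015],0],[0.015,[0,0.0005,0.003],0],[0.015,[0,0.0005,0.004],0],[0.015,[0,0.0005,0.004],0],[0.015,[0,0.0005,0.004],0]]'
python3 -c "
from h import *
rel(501,-261.5,12.5,-136.05)"
```

```text
time: 12.65
eef_pos: [503.0, -261.6, 12.3]
ee_rot: [-2.884, 1.224, -0.004]
ft_force: [0.2, 1.4, 6.7]
opening: 22.3
t 12.65 tcp [ 503.  -261.6   12.3] yang -135.97 open 22.3 F [0.2 1.4 6.7] | shift [-0.0015  0.0014 -0.0002] yaw 0.08
```

```bash
python3 -m crank '[[0.03,[0,0,0],0],[0.048,[0,0,0],0],[0.048,[0,0,0],0],[0.048,[0,0,0],0],[0.048,[0,0,-0.01],0],[0.048,[0,0,-0.03],0],[0.048,[0,0,-0.06],0],[0.048,[0,0,-0.10],0],[0.048,[0,0,-0.13],0],[0.048,[0,0,-0.13],0],[0.048,[0,0,-0.13],0]]'
python3 - <<'E'
from h import *
rel(440,-120,200,-136.05)
shot('wrist','w14');p,d,c=shot('side','s14'); cv2.imwrite('pics/s14z.png',cv2.resize(p[120:300,240:370],None,fx=3.3,fy=3.3,interpolation=cv2.INTER_CUBIC))
E
```

```text
time: 13.57
eef_pos: [504.0, -263.4, 145.2]
ee_rot: [-2.885, 1.224, -0.013]
ft_force: [-0.1, 0.0, -0.2]
opening: 48.0
t 13.57 tcp [ 504.  -263.4  145.2] yang -135.97 open 48.0 F [-0.1  0.  -0.2] | shift [-0.1474 -0.0542 -0.0549] yaw 0.08
```

View pics/w14.png

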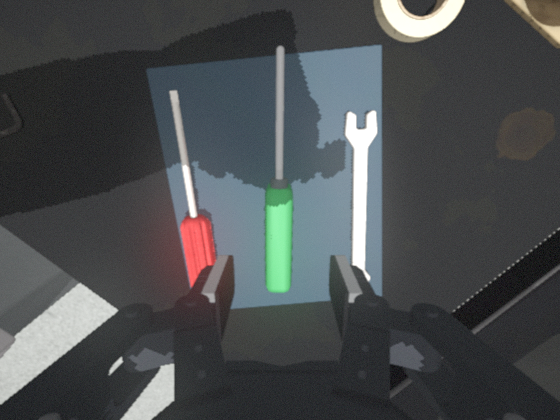

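View pics/s14z.png

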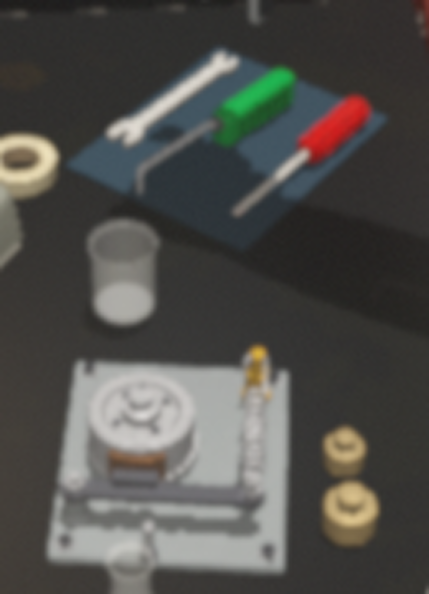

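```bash
python3 -c "
from h import *
rel(462,30,150,-136)"
```

```text
t 13.67 tcp [ 501.7 -262.2  141.9] yang -135.98 open 48.3 F [ 0.3  1.2 -0.4] | shift [-0.2377 -0.1746 -0.0062] yaw 0.02
```

```bash
python3 -m crank '[[0.048,[-0.02,-0.015,-0.008],0],[0.048,[-0.05,-0.037,-0.008],0],[0.048,[-0.08,-0.059,-0.008],0],[0.048,[-0.11,-0.081,-0.008],0],[0.048,[-0.14,-0.103,-0.008],0],[0.048,[-0.17,-0.125,-0.008],0],[0.048,[-0.2,-0.147,-0.008],0],[0.048,[-0.225,-0.165,-0.008],0],[0.048,[-0.238,-0.175,-0.008],0],[0.048,[-0.238,-0.175,-0.008],0],[0.048,[-0.238,-0.175,-0.008],0]]'
python3 - <<'E'
from h import *
rel(440,-120,200,-136.05)
p,d,c=shot('wrist','w15'); cv2.imwrite('pics/w15z.png',cv2.resize(p[0:190,190:400],None,fx=3.1,fy=3.1,interpolation=cv2.INTER_CUBIC))
E
```

```text
time: 14.58
eef_pos: [460.8, 30.9, 150.4]
ee_rot: [-2.888, 1.221, 0.001]
ft_force: [0.6, -1.0, -0.5]
opening: 47.8
t 14.58 tcp [460.8  30.9 150.4] yang -135.85 open 47.8 F [ 0.6 -1.  -0.5] | shift [ 0.0936  0.1198 -0.0505] yaw 0.2
```

View pics/w15z.png

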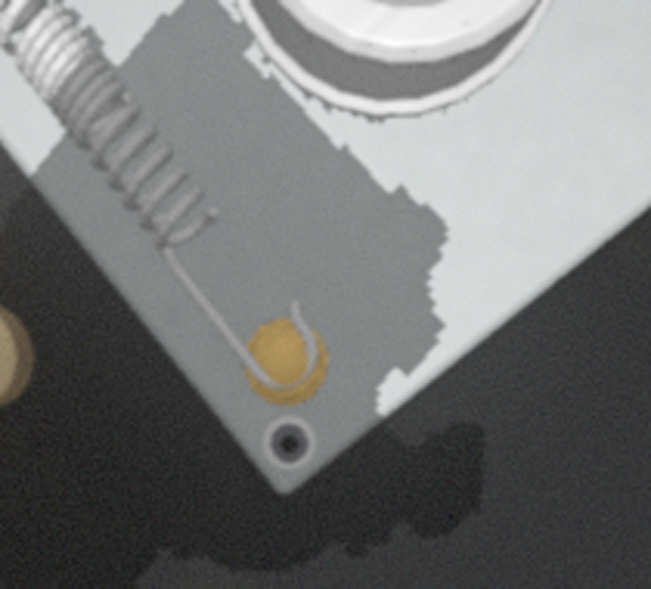

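```bash
python3 -c "
from h import *
rel(460,30,150,-136); print(robot.finish_job())"
```

```text
t 14.63 tcp [461.2  30.2 150.7] yang -135.94 open 48.1 F [-0.3  0.1 -0. ] | shift [-0.0007  0.001   0.0007] yaw 0.06
the job is handed in; nothing more can be done
None
```

I fitted the spring and handed the job in at about 14.6 s of the 48 s; no verdict is reported.

**What I did:**
- I gripped the puller's handle, lowered its pin into the hook and pulled until the shoe closed on the drum.
- I drew the hook past the robot's side of the post, swung it in toward the drum, slackened it and lifted the pin clear.
- I then set the puller back down on the mat where it came from.

**Last checks:**
- **Hook:** the final wrist picture shows it drawn tight round the post's neck, with the tip on the drum side.
- **Shoe:** the side picture shows the lining on the drum.
- **Puller and surroundings:** the puller stands upright on the mat and the things in view look unmoved; I judged both by eye.
- **Robot:** the arm hung clear, with the force reading about zero.

**What disagreed:**
- At full pull, the pin position gave about 49 mm of stretch, but the force reading of about 8.4 N gave about 42 mm. I pulled 4 mm further before swinging in.
- The side and wrist cameras differed by 2 to 3 mm on where the post and hook were.

I did not measure the final stretch or lever angle. I took them from the hook seated on the post and the lining on the drum.

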